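# Seat an earring stand in the hidden socket of its display plinth

## Robot

A 6-joint arm with a two-finger parallel gripper is mounted at the origin on the work surface. World frame = base frame: x ahead of the robot, y to its left, z up, the work surface at z = 0. Lengths are in m, angles in degrees, forces in N, time in s.
With the tool pointing down it reaches from about 0.25 to 0.85 m from the base axis. Payload 12.5 kg.
Tool frame: the origin (TCP) lies on the centre line of the jaws, within the pads' length; the fingertips stand 11 mm ahead of it and the grasp point (between the pads) lies 8 mm behind it; z points along the fingers, y is the line along which they close (so a half turn about z gives the same grasp; the last joint's range is limited). The gripper opens to 93 mm and grips with 3 to 60 N. Pads are 15 mm wide; open, the fingers measure 128 mm over their backs; the gripper's body (75 mm by 188 mm) begins 65 mm behind the grasp point.
Start: joints at [60.126, 20.094, 94.641, -0, 65.266, -4.847], TCP at [0.233, 0.498, 0.205] pointing down, gripper open.
Joint ranges: [-157.81, 157.81], [-45, 120.19], [0.68, 151.7], [-89.99, 269.99], [4.06, 180], [-164.3, 164.3]. Speed limits (degrees/s): [127.2, 127.2, 159.86, 180, 180, 180].

## Interface

Orientations are given as [roll, pitch, yaw] about the fixed x, y, z axes, in that order (R = Rz(yaw) Ry(pitch) Rx(roll)).
In Python, from bench import arm gives the robot as it stands. The module is installed in compiled form; this text tells all that it offers.
- The arm moves only by the tool step_arm, never from a script. Its argument "series" is a list of rows, each an object with "offset": the shift along the world's x, y, z in m, a list of three; "angular": the turn, a rotation vector about the world's x, y, z in units of 8 degrees (1.0 is 8 degrees), a list of three. A call has 1 to 8 rows; each row shifts and turns the commanded pose from where the row before left it; what a row does not reach is not made up. A row lasts 1/10 s, in which the tool goes at most 50 mm and 8.59 degrees, less where a joint would pass 70% of its speed; a pose out of reach is approached as far as the arm can. A call is refused whole if a number of a shift passes 0.05 or a number of a turn 1, either way. A call with a gripper value outside its range is refused whole. "fingers" is the finger opening in m, from 0 to 0.093, set as the call begins (left out, the last holds). The fingers move at their own pace and stop on an object; "grip_force" is the grip in N (left out, the last holds). Time passes only in rows, so rows that do not move let the fingers close. It gives the time, the measured TCP pose, the force, the opening and the grip force at its end, in the units of the state.
- arm.read_state(): the state, without advancing time (a new reading comes with each control period).
- arm.grab_frame(name): name is "scene" or "top" or "wrist"; returns a dict with "color" (384x512x3 uint8, red, green, blue), "fx", "fy", "cx", "cy" (pixels), "distortion" ([k1, k2, p1, p2, k3] as OpenCV has them; the pictures are not rectified), "position" and "attitude" of the camera in the world; the wrist camera has in their place "T_tool_cam" (4x4, takes a point from camera to tool coordinates, whose origin is the TCP and whose axes are the flange's). Camera axes: x right, y up, looking along -z (the intrinsics and any distortion apply to the point x, -y, -z); pixel columns grow to the right and rows downward; lengths in m; the calibration is good to about 2 mm. A picture is of the moment at which its call begins: read the wrist's pose just before it. There is no depth.
- arm.close_job(): hands the job in; it is judged then, once.
The state is a dict: "t": time; "joint_pos": joint angles; "dq": joint speeds; "joint_torque": joint torques, N m; "position": TCP position; "eef_rot": TCP orientation; "ft_force": force on the tool from outside, world axes, zero at the start; "ft_torque": the same for the moment, N m; "opening": opening from 0.0 (shut) to 1.0 (fully open); "grip_force": force on a finger pad.
Only numpy, scipy, OpenCV 4.12 (cv2) and the standard library are available. Lean on these libraries where they do the work, as an engineer would, in place of code of your own. Each camera call takes 0.05 s, during which the arm holds its last target. There are 200 camera calls.

## Task

Lift the wooden earring stand out of its parking block and seat it upright in the display plinth: the socket for its pin is hidden somewhere along the plinth's brass strip under a flush sprung shutter, so slide the pin along the strip with a light touch until it drops in, then let it go fully home with its round base flat on the plinth. Be gentle with the plinth (a few newtons is plenty, never 20 N) and leave the dish, the bottle and the coaster where they are.

Things in the scene. Friction and masses are not known exactly. Their poses are not given: they have to be found in the camera images.
- stand: Upright wooden earring stand, about 0.22 kg. Origin: centre of the pin's tip, z up. Steel pin 11 mm diameter, z 0 to 16 mm, tapering to 7 mm over its lowest 3 mm; round base 38 mm diameter, z 16 to 24; square post 20 by 20 mm (faces along x and y), z 24 to 102; thin steel arms along x, 50 mm to each side, none above z 58. Starts with its pin in the block, base on the block's top.
- stand_grip (a point): Where to grip the stand's square post (20 mm across y): on its axis, 83 mm above the pin's tip and 19 mm below the post's top. Same axes as the stand.
- block: Fixed parking block of pale wood, 70 by 70 mm, 40 mm high, with an open 20 mm square hole 28 mm deep in the middle of its top. Origin: centre of the underside.
- plinth: Fixed wooden display plinth, 110 mm (x) by 280 mm (y). Origin: centre of the underside, z up. Top at z 50 mm between two raised end blocks (z 56 mm) that begin 63 mm either side of the middle along y. A flush brass strip 48 mm wide runs along y between them; it floats on springs: 2.5 N starts it, then 2 N per mm, with a hard stop 8 mm down. 20 N or more damages the plinth.
- strip_mid (a point): Middle of the strip's upper face; x, y as the plinth. On the strip's centre line, up to 36 mm from here along y, is one 14 mm square upright socket, over 16 mm deep, closed by a flush sprung brass shutter that looks like the strip: 0.7 N starts to sink it, 1 N holds it fully down, so the stand's weight sinks it. No other openings.
- dish: Small white bowl, 90 mm across, 30 mm high; origin at the centre of its underside. Leave alone.
- bottle: Small amber bottle, 44 mm diameter, 100 mm high; origin at the centre of its underside. Leave alone.
- coaster: Wooden disc, 90 mm diameter, 12 mm thick; origin at the centre of its underside. Leave alone.
There are look-alikes about, which are no part of the job. Leave any blue or red look-alike of the stand alone.

How it is judged (in metres and radians):
On the way, in this order (a step that is already met when the one before it is completed fails the run):
1. the stand is lifted clear of the parking block (z of stand in the frame of block above 0.045 m and contact force between the fingers and stand above 0.5 N), for 0.1 s.
2. the held stand's pin touches the brass strip (x of stand in the frame of plinth between -0.006 and 0.006 m and y of stand in the frame of plinth between -0.043 and 0.043 m and z of stand in the frame of plinth below 0.053 m and contact force between stand and plinth above 0.2 N and contact force between the fingers and stand above 0.5 N), for 0.02 s.
At the end, for the whole second after the job is handed in: The stand is upright (within 0.06 rad), at rest and released, its pin in the socket under the brass strip (within 6 mm of the strip's centre line and 43 mm of its middle) with the pin's tip at least 13.5 mm below the plinth's top, so that its base lies on the plinth within 2.5 mm (x of stand in the frame of plinth between -0.006 and 0.006 m and y of stand in the frame of plinth between -0.043 and 0.043 m and z of stand in the frame of plinth below 0.0365 m and angle between stand's own z axis and vertical below 0.06 rad and linear speed of stand below 0.02 m/s and contact force between the fingers and stand below 0.05 N); the robot touches nothing.
It fails at once if the stand presses the plinth with more than 20 N (contact force between stand and plinth above 20 N).
It fails at once if the arm or fingers press the plinth with more than 20 N (contact force between any of the arm, the fingers and plinth above 20 N).
It fails at once if the dish, the bottle or the coaster is moved by more than 20 mm (distance of any of dish, bottle, coaster from where it was at the start of the episode above 0.02 m).
It also fails if it takes over 54 s, if anything falls off the work surface, if the arm or the gripper's body presses on something with over 40 N, if the wrist force passes 120 N, or if a joint passes its speed limit or range.

## Working session

There is one attempt and no reset: what is moved stays moved. The work goes in short steps, Python scripts to look and compute and a tool call to move; the robot and the scene stay as the last step left them, time stands still between calls to the robot, and variables do not carry over. Pictures are saved under pics/ and viewed, at most 10 in all, crops included, and the job is handed in when it is done.

Besides the shell and the picture viewer there is one more tool, called after "Request:" as a command line: name --argument value ..., lists and objects as JSON in quotes. step_arm: Moves the arm, as the interface text tells. Its arguments: {"type":"object","properties":{"series":{"type":"array"},"fingers":{"type":"number"},"grip_force":{"type":"number"}},"required":["series"]}

```bash
mkdir -p pics; cat > h.py <<'E'
import numpy as np, cv2
from bench import arm
from scipy.spatial.transform import Rotation as R
def snap(n,f):
    s=arm.read_state(); g=arm.grab_frame(n); cv2.imwrite('pics/'+f,g['color'][:,:,::-1].copy()); return s,g
def cam(s,g):
    if 'T_tool_cam' in g:
        T=np.eye(4);T[:3,:3]=R.from_euler('xyz',s['eef_rot'],degrees=True).as_matrix();T[:3,3]=s['position'];T=T@np.array(g['T_tool_cam']); return T[:3,:3],T[:3,3]
    a=np.array(g['attitude'],float)
    r=a if a.shape==(3,3) else R.from_euler('xyz',a,degrees=True).as_matrix()
    return r,np.array(g['position'])
def pix(s,g,uv,z):
    K=np.array([[g['fx'],0,g['cx']],[0,g['fy'],g['cy']],[0,0,1.]]); r,p=cam(s,g)
    q=cv2.undistortPoints(np.array([[uv]],float),K,np.array(g['distortion'],float))[0,0]
    d=r@np.array([q[0],-q[1],-1]); return p+d*(z-p[2])/d[2]
def proj(s,g,P):
    K=np.array([[g['fx'],0,g['cx']],[0,g['fy'],g['cy']],[0,0,1.]]); r,p=cam(s,g)
    c=(np.atleast_2d(P)-p)@r*[1,-1,-1]
    return cv2.projectPoints(c,np.zeros(3),np.zeros(3),K,np.array(g['distortion'],float))[0][:,0]
E
python3 - <<'E'
from h import *
import pickle
o={}
for n in('scene','top'):
    s,g=snap(n,n+'0.png'); o[n]=(s,g); print({k:v for k,v in g.items() if k!='color'})
pickle.dump(o,open('o.pkl','wb')); print(s)
E
```

```text
{'fx': 357.9485460790601, 'fy': 357.9485460790601, 'cx': 261.4438147883103, 'cy': 185.70366089623803, 'distortion': array([-0.01726205,  0.        ,  0.        ,  0.        ,  0.        ]), 'position': array([ 1.20656887, -0.16790556,  0.97263685]), 'attitude': array([37.5543178 ,  0.83737777, 71.73834237])}
{'fx': 432.02398743513726, 'fy': 432.02398743513726, 'cx': 252.95199588231907, 'cy': 195.00345681956236, 'distortion': array([-0.06566916,  0.        ,  0.        ,  0.        ,  0.        ]), 'position': array([0.46397798, 0.02045924, 1.31390058]), 'attitude': array([  5.11680001,  -0.41666231, -89.82279077])}
{'t': 0.05, 'joint_pos': array([ 6.01257694e+01,  2.01237705e+01,  9.46766759e+01, -5.64371248e-04,
        6.52651325e+01, -4.84677691e+00]), 'dq': array([ 0.05232403, -0.01691418, -0.03765702,  0.01943612,  0.06282195,
        0.09018981]), 'joint_torque': array([ 9.79692913e-06, -4.98534250e+01, -2.86043805e+01,  7.01058260e-02,
        2.37644836e-02, -3.13422538e-05]), 'position': array([0.232476  , 0.49805919, 0.20430867]), 'eef_rot': array([-1.79934612e+02, -5.03035982e-03,  1.54972780e+02]), 'ft_force': array([ 0.24379878, -0.76427086,  0.46478602]), 'ft_torque': array([-0.01170743,  0.08230917,  0.01937692]), 'grip_force': 0.0, 'opening': 1.004875630407613}
```

View pics/top0.png

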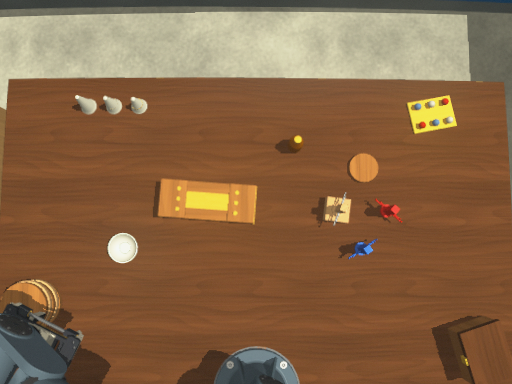

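View pics/scene0.png

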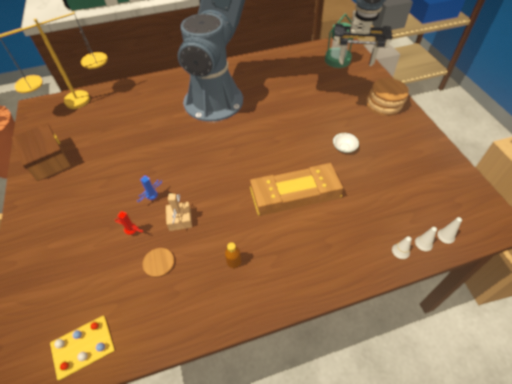

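The top view shows the plinth at about (207,201) with the strip at its centre, and the stand in the pale block at about (338,208). The bottle is at (297,142), the coaster at (363,167), the dish at (122,248), and the blue and red look-alikes at (363,249) and (390,210).

```bash
python3 - <<'E'
from h import *
import pickle
o=pickle.load(open('o.pkl','rb')); s,g=o['top']; im=g['color'][:,:,::-1]
a=cv2.resize(im[170:240,150:270],None,fx=6,fy=6,interpolation=cv2.INTER_CUBIC)[:, :720]
b=cv2.resize(im[180:240,310:400],None,fx=6,fy=6,interpolation=cv2.INTER_CUBIC)
c=np.zeros((420+0,720,3),np.uint8); 
k=np.zeros((600,720,3),np.uint8); k[:300]=cv2.resize(a,None,fx=.714,fy=.714)[:300,:514].shape and 0
a=cv2.resize(im[172:232,150:270],None,fx=5,fy=5,interpolation=cv2.INTER_CUBIC)
b=cv2.resize(im[180:240,310:400],None,fx=5,fy=5,interpolation=cv2.INTER_CUBIC)
k[:300,:600]=a;k[300:,:450]=b
cv2.imwrite('pics/crop.png',k)
hsv=cv2.cvtColor(im,cv2.COLOR_BGR2HSV); m=((hsv[...,0]>22)&(hsv[...,0]<33)&(hsv[...,1]>150)&(hsv[...,2]>150)).astype(np.uint8)
m[:, :180]=0;m[:,232:]=0;m[:170]=0;m[240:]=0
c=max(cv2.findContours(m,0,1)[0],key=cv2.contourArea); r=cv2.minAreaRect(c);print(r)
q=[pix(s,g,p,.05) for p in cv2.boxPoints(r)];print(np.round(q,4),np.mean(q,0)); print('stand',pix(s,g,(338,208),.04))
E
```

```text
((206.86546325683594, 200.38323974609375), (42.2495002746582, 16.173080444335938), 4.085616588592529)
[[0.5413 0.2101 0.05  ]
 [0.5888 0.2075 0.05  ]
 [0.5804 0.0834 0.05  ]
 [0.533  0.0864 0.05  ]] [0.5608674  0.14685035 0.05      ]
stand [ 0.5403388  -0.24070935  0.04      ]
```

View pics/crop.png

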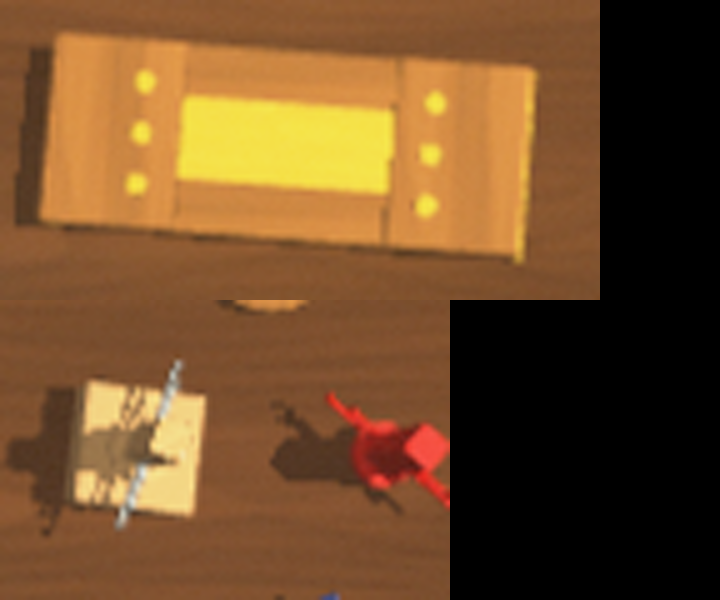

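The crop shows the strip square between the end blocks. The stand's arms run from about (346,192) to (334,225) in the image, so the stand's yaw is about -20°. I'll move above the stand.

Request:
step_arm --series '[{"offset": [0.015,-0.036,0.0025],"angular": [0,0,0.1]},{"offset": [0.015,-0.036,0.0025],"angular": [0,0,0.1]},{"offset": [0.015,-0.036,0.0025],"angular": [0,0,0.1]},{"offset": [0.015,-0.036,0.0025],"angular": [0,0,0.1]},{"offset": [0.015,-0.036,0.0025],"angular": [0,0,0.1]},{"offset": [0.015,-0.036,0.0025],"angular": [0,0,0.1]},{"offset": [0.015,-0.036,0.0025],"angular": [0,0,0]},{"offset": [0.015,-0.036,0.0025],"angular": [0,0,0]}]'

```text
t: 0.9
position: [0.3528, 0.2088, 0.2249]
eef_rot: [-180.0, -0.0, 159.8]
ft_force: [-0.1, -0.4, -0.5]
opening: 1.002
grip_force: 0.0
```

Request:
step_arm --series '[{"offset": [0.015,-0.036,0.0025],"angular": [0,0,0]},{"offset": [0.015,-0.036,0.0025],"angular": [0,0,0]},{"offset": [0.015,-0.036,0.0025],"angular": [0,0,0]},{"offset": [0.015,-0.036,0.0025],"angular": [0,0,0]},{"offset": [0.015,-0.036,0.0025],"angular": [0,0,0]},{"offset": [0.015,-0.036,0.0025],"angular": [0,0,0]},{"offset": [0.015,-0.036,0.0025],"angular": [0,0,0]},{"offset": [0.015,-0.036,0.0025],"angular": [0,0,0]}]'

```text
t: 1.7
position: [0.4729, -0.0793, 0.2448]
eef_rot: [180.0, -0.0, 159.8]
ft_force: [1.2, -0.1, 0.6]
opening: 1.002
grip_force: 0.0
```

Request:
step_arm --series '[{"offset": [0.015,-0.036,0],"angular": [0,0,0]},{"offset": [0.015,-0.036,0],"angular": [0,0,0]},{"offset": [0.015,-0.036,0],"angular": [0,0,0]},{"offset": [0.007,-0.02,0],"angular": [0,0,0]},{"offset": [0,0,0],"angular": [0,0,0]},{"offset": [0,0,0],"angular": [0,0,0]}]'

```text
t: 2.3
position: [0.5243, -0.2054, 0.2443]
eef_rot: [180.0, -0.1, 159.7]
ft_force: [0.7, -0.5, 0.1]
opening: 1.002
grip_force: 0.0
```

```bash
python3 - <<'E'
from h import *
import pickle
s,g=snap('wrist','w1.png'); pickle.dump((s,g),open('w1.pkl','wb')); print(s['position'],s['eef_rot'],s['ft_force'],g['T_tool_cam'])
E
```

```text
[ 0.52426218 -0.20535358  0.24432975] [ 1.79983830e+02 -6.62190961e-02  1.59740277e+02] [ 0.71437478 -0.51993639  0.06194407] [[-4.89201779e-04  9.59172306e-01  2.82821936e-01  7.90458203e-02]
 [ 9.99999717e-01  3.07603645e-04  6.86498177e-04 -6.61164706e-04]
 [ 5.71472982e-04  2.82822192e-01 -9.59172185e-01 -1.81052798e-01]
 [ 0.00000000e+00  0.00000000e+00  0.00000000e+00  1.00000000e+00]]
```

View pics/w1.png

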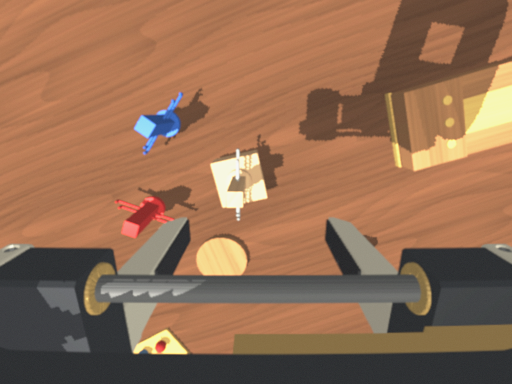

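The wrist view shows the stand at about (238,185) with its arms vertical in the picture, so its yaw matches the tool. The block is around it. I'll zoom in to locate the post top.

```bash
python3 - <<'E'
from h import *
import pickle
s,g=pickle.load(open('w1.pkl','rb')); im=g['color'][:,:,::-1]
k=cv2.resize(im[135:235,185:295],None,fx=6,fy=6,interpolation=cv2.INTER_CUBIC)
cv2.imwrite('pics/c2.png',k)
print([np.round(pix(s,g,p,z),4) for p,z in [((238,152),.075),((238.5,218),.075),((235.5,199),.126)]])
E
```

```text
[array([ 0.4914, -0.2214,  0.075 ]), array([ 0.5795, -0.2552,  0.075 ]), array([ 0.5367, -0.2385,  0.126 ])]
```

View pics/c2.png

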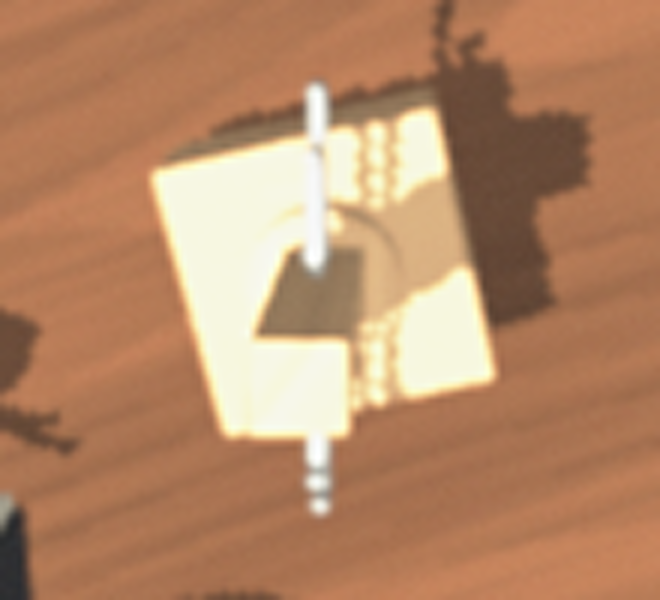

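Request:
step_arm --series '[{"offset": [0.006,-0.017,-0.01],"angular": [0,0,0]},{"offset": [0.007,-0.016,-0.02],"angular": [0,0,0]},{"offset": [0,0,-0.03],"angular": [0,0,0]},{"offset": [0,0,-0.03],"angular": [0,0,0]},{"offset": [0,0,-0.03],"angular": [0,0,0]},{"offset": [0,0,-0.02],"angular": [0,0,0]},{"offset": [0,0,-0.005],"angular": [0,0,0]},{"offset": [0,0,0],"angular": [0,0,0]}]'

```text
t: 3.15
position: [0.5376, -0.2378, 0.0999]
eef_rot: [180.0, -0.0, 159.8]
ft_force: [-0.3, -0.5, 0.8]
opening: 1.001
grip_force: 0.0
```

Request:
step_arm --series '[{"offset": [0,0,0],"angular": [0,0,0]},{"offset": [0,0,0],"angular": [0,0,0]},{"offset": [0,0,0],"angular": [0,0,0]},{"offset": [0,0,0],"angular": [0,0,0]},{"offset": [0,0,0],"angular": [0,0,0]},{"offset": [0,0,0],"angular": [0,0,0]},{"offset": [0,0,0],"angular": [0,0,0]},{"offset": [0,0,0],"angular": [0,0,0]}]' --fingers 0 --grip_force 12

```text
t: 3.95
position: [0.5376, -0.2386, 0.0998]
eef_rot: [180.0, -0.0, 159.8]
ft_force: [-0.2, 0.2, -0.2]
opening: 0.36
grip_force: 0.0
```

Request:
step_arm --series '[{"offset": [0,0,0],"angular": [0,0,0]},{"offset": [0,0,0],"angular": [0,0,0]},{"offset": [0,0,0],"angular": [0,0,0]},{"offset": [0,0,0],"angular": [0,0,0]},{"offset": [0,0,0],"angular": [0,0,0]}]' --grip_force 20

```text
t: 4.45
position: [0.5376, -0.2386, 0.0998]
eef_rot: [-180.0, -0.0, 159.8]
ft_force: [0.2, 0.9, -1.0]
opening: 0.216
grip_force: 20.0
```

Request:
step_arm --series '[{"offset": [0,0,0.005],"angular": [0,0,0]},{"offset": [0,0,0.015],"angular": [0,0,0]},{"offset": [0,0,0.02],"angular": [0,0,0]},{"offset": [0,0,0.02],"angular": [0,0,0]},{"offset": [0,0,0.02],"angular": [0,0,0]},{"offset": [0,0,0.02],"angular": [0,0,0]},{"offset": [0,0,0],"angular": [0,0,0]},{"offset": [0,0,0],"angular": [0,0,0]}]'

```text
t: 5.25
position: [0.5376, -0.2386, 0.2]
eef_rot: [-180.0, 0.0, 159.8]
ft_force: [-0.8, 1.0, -2.7]
opening: 0.215
grip_force: 20.0
```

Request:
step_arm --series '[{"offset": [0,0.01,0],"angular": [0,0,0]},{"offset": [0,0.02,0],"angular": [0,0,0.2]},{"offset": [0.005,0.03,0],"angular": [0,0,0.3]},{"offset": [0.005,0.035,0],"angular": [0,0,0.3]},{"offset": [0.005,0.035,0],"angular": [0,0,0.3]},{"offset": [0.005,0.035,0],"angular": [0,0,0.3]},{"offset": [0,0.035,0],"angular": [0,0,0.3]},{"offset": [0,0.035,0],"angular": [0,0,0.3]}]'

```text
t: 6.05
position: [0.5568, -0.0015, 0.1988]
eef_rot: [180.0, -0.1, 175.9]
ft_force: [0.2, -0.1, -1.7]
opening: 0.212
grip_force: 20.0
```

Request:
step_arm --series '[{"offset": [0,0.035,0],"angular": [0,0,0.05]},{"offset": [0,0.03,0],"angular": [0,0,0]},{"offset": [0,0.025,-0.01],"angular": [0,0,0]},{"offset": [0,0.0176,-0.02],"angular": [0,0,0]},{"offset": [0,0.005,-0.02],"angular": [0,0,0]},{"offset": [0,0,0],"angular": [0,0,0]},{"offset": [0,0,0],"angular": [0,0,0]},{"offset": [0,0,0],"angular": [0,0,0]}]'

```text
t: 6.85
position: [0.558, 0.1087, 0.1507]
eef_rot: [180.0, 0.1, 176.2]
ft_force: [-0.1, -0.2, -1.8]
opening: 0.214
grip_force: 20.0
```

```bash
python3 - <<'E'
from h import *
import pickle
s,g=snap('wrist','w2.png'); s2,g2=snap('scene','s2.png'); pickle.dump((s,g,g2),open('w2.pkl','wb')); print(s['position'],s['eef_rot'],s['ft_force'])
im=g['color'][:,:,::-1]; im2=g2['color'][:,:,::-1]
print(proj(s,g,[np.array(s['position'])+[0,0,-.0757]]),proj(s,g2,[np.array(s['position'])+[0,0,-.0757]]))
u,v=proj(s,g2,[np.array(s['position'])+[0,0,-.05]])[0].astype(int)
k=np.zeros((600,700,3),np.uint8); k[:384,:512]=im; c=cv2.resize(im2[v-35:v+35,u-60:u+60],None,fx=3,fy=3,interpolation=cv2.INTER_CUBIC); k[384:594,:360]=c
cv2.imwrite('pics/k2.png',k)
E
```

```text
[0.5579809  0.1087099  0.15065137] [1.79994326e+02 5.72209003e-02 1.76152844e+02] [-0.08684694 -0.19987456 -1.76341944]
[[257.99461269 190.99467928]] [[284.24150839 182.42267236]]
```

View pics/k2.png

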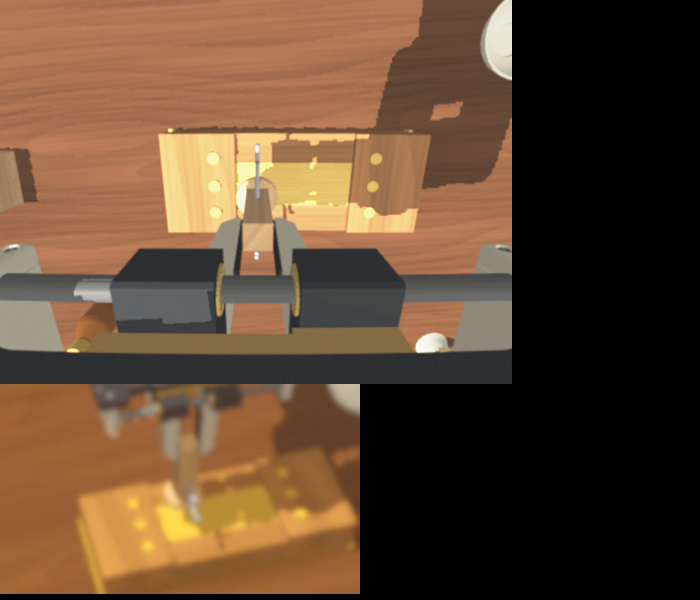

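The wrist view shows the held stand over the left end of the strip. The strip spans columns 236–355 and rows 162–206, and the base circle centres at about (257,197). The scene crop shows the stand hovering upright above the strip.

```bash
python3 - <<'E'
from h import *
import pickle
s,g,_=pickle.load(open('w2.pkl','rb')); im=g['color'][:,:,::-1]; hsv=cv2.cvtColor(im,cv2.COLOR_BGR2HSV).astype(int)
for c in (300,330): print(c,[(r,*hsv[r,c]) for r in list(range(158,168))+list(range(202,211))])
print([(c,*hsv[195,c]) for c in range(348,360)],[(c,*hsv[172,c]) for c in range(230,242)])
P=np.array(s['position']); a=np.linspace(0,2*np.pi,73)
for z in(-.0757+.016,-.0757+.024):
    q=proj(s,g,P+np.c_[.019*np.cos(a),.019*np.sin(a),0*a+z]); print(z,q.min(0),q.max(0))
M=np.array([.5609,.1469,.05]);ex=np.array([np.cos(-.0672),np.sin(-.0672),0]);ey=np.array([-ex[1],ex[0],0])
print(proj(s,g,[M+i*.024*ex+j*.063*ey for i in(-1,1) for j in(-1,1)]))
k=cv2.resize(im[130:270,210:370],None,fx=4.2,fy=4.2,interpolation=cv2.INTER_CUBIC);cv2.imwrite('pics/k3.png',k)
E
```

```text
300 [(158, np.int64(13), np.int64(129), np.int64(156)), (159, np.int64(13), np.int64(128), np.int64(155)), (160, np.int64(13), np.int64(128), np.int64(153)), (161, np.int64(14), np.int64(130), np.int64(157)), (162, np.int64(16), np.int64(135), np.int64(180)), (163, np.int64(19), np.int64(139), np.int64(218)), (164, np.int64(20), np.int64(137), np.int64(226)), (165, np.int64(21), np.int64(137), np.int64(227)), (166, np.int64(21), np.int64(137), np.int64(227)), (167, np.int64(20), np.int64(137), np.int64(227)), (202, np.int64(25), np.int64(126), np.int64(245)), (203, np.int64(30), np.int64(84), np.int64(249)), (204, np.int64(30), np.int64(70), np.int64(248)), (205, np.int64(28), np.int64(95), np.int64(247)), (206, np.int64(22), np.int64(110), np.int64(247)), (207, np.int64(20), np.int64(114), np.int64(246)), (208, np.int64(19), np.int64(115), np.int64(246)), (209, np.int64(19), np.int64(117), np.int64(245)), (210, np.int64(19), np.int64(117), np.int64(245))]
330 [(158, np.int64(14), np.int64(129), np.int64(156)), (159, np.int64(13), np.int64(130), np.int64(155)), (160, np.int64(13), np
[... 1610 characters left out ...]
 (233, np.int64(20), np.int64(115), np.int64(247)), (234, np.int64(18), np.int64(126), np.int64(243)), (235, np.int64(17), np.int64(139), np.int64(218)), (236, np.int64(21), np.int64(138), np.int64(227)), (237, np.int64(27), np.int64(118), np.int64(248)), (238, np.int64(30), np.int64(80), np.int64(249)), (239, np.int64(30), np.int64(67), np.int64(248)), (240, np.int64(30), np.int64(65), np.int64(247)), (241, np.int64(30), np.int64(65), np.int64(247))]
-0.0597 [238.14315098 176.64212184] [277.90489417 214.43666655]
-0.0517 [237.5428322  178.79313722] [278.54515914 217.64792214]
[[235.05025458 163.21287475]
 [351.58879658 163.24955207]
 [236.07574933 205.06220204]
 [347.35543443 204.98225124]]
```

View pics/k3.png

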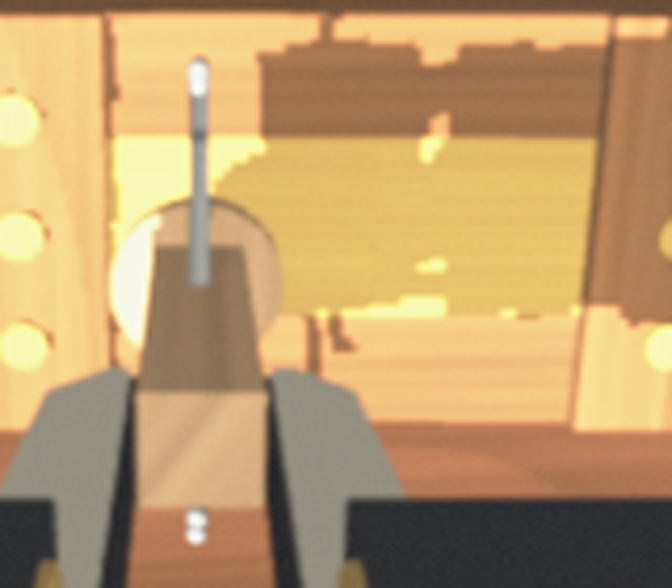

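Request:
step_arm --series '[{"offset": [0,0,-0.01],"angular": [0,0,0]},{"offset": [0,0,-0.008],"angular": [0,0,0]},{"offset": [0,0,-0.004],"angular": [0,0,0]},{"offset": [0,0,-0.002],"angular": [0,0,0]},{"offset": [0,0,0],"angular": [0,0,0]},{"offset": [0,0,0],"angular": [0,0,0]}]'

```text
t: 7.55
position: [0.5578, 0.109, 0.126]
eef_rot: [180.0, 0.0, 176.2]
ft_force: [0.7, -0.2, -1.7]
opening: 0.213
grip_force: 20.0
```

Request:
step_arm --series '[{"offset": [0,0,-0.0005],"angular": [0,0,0]},{"offset": [0,0,-0.0005],"angular": [0,0,0]},{"offset": [0,0,0],"angular": [0,0,0]}]'

```text
t: 7.85
position: [0.5579, 0.109, 0.1251]
eef_rot: [180.0, 0.0, 176.2]
ft_force: [0.3, -0.3, 1.3]
opening: 0.215
grip_force: 20.0
```

Request:
step_arm --series '[{"offset": [0,0,-0.0005],"angular": [0,0,0]},{"offset": [0,0,0],"angular": [0,0,0]}]'

```text
t: 8.05
position: [0.5578, 0.109, 0.1245]
eef_rot: [180.0, 0.0, 176.2]
ft_force: [-0.1, 0.5, 2.7]
opening: 0.213
grip_force: 20.0
```

Request:
step_arm --series '[{"offset": [0,0,-0.0005],"angular": [0,0,0]},{"offset": [0,0,0],"angular": [0,0,0]}]'

```text
t: 8.25
position: [0.5578, 0.109, 0.124]
eef_rot: [180.0, 0.0, 176.2]
ft_force: [0.0, -0.7, 3.4]
opening: 0.212
grip_force: 20.0
```

Request:
step_arm --series '[{"offset": [0.0004,0.0015,0],"angular": [0,0,0]},{"offset": [0.0002,0.0015,0],"angular": [0,0,0]}]'

```text
t: 8.45
position: [0.5583, 0.1116, 0.1239]
eef_rot: [-180.0, 0.0, 176.2]
ft_force: [-0.1, -4.1, 3.6]
opening: 0.215
grip_force: 20.1
```

Request:
step_arm --series '[{"offset": [0.0001,0.0015,0],"angular": [0,0,0]},{"offset": [0.0001,0.0015,0],"angular": [0,0,0]}]'

```text
t: 8.65
position: [0.5585, 0.1149, 0.1238]
eef_rot: [-180.0, 0.0, 176.2]
ft_force: [-0.5, -4.2, 4.8]
opening: 0.21
grip_force: 20.1
```

Request:
step_arm --series '[{"offset": [0.0001,0.0015,0],"angular": [0,0,0]},{"offset": [0.0001,0.0015,0],"angular": [0,0,0]}]'

```text
t: 8.85
position: [0.5586, 0.118, 0.1238]
eef_rot: [-180.0, -0.0, 176.2]
ft_force: [-0.1, -3.5, 4.4]
opening: 0.215
grip_force: 20.1
```

Request:
step_arm --series '[{"offset": [0.0001,0.0015,0],"angular": [0,0,0]},{"offset": [0.0001,0.0015,0],"angular": [0,0,0]}]'

```text
t: 9.05
position: [0.5588, 0.1211, 0.1238]
eef_rot: [-180.0, -0.0, 176.2]
ft_force: [0.0, -3.7, 4.4]
opening: 0.217
grip_force: 20.1
```

Request:
step_arm --series '[{"offset": [0.0001,0.0015,0.0005],"angular": [0,0,0]},{"offset": [0.0001,0.0015,0],"angular": [0,0,0]}]'

```text
t: 9.25
position: [0.559, 0.1241, 0.1243]
eef_rot: [180.0, -0.0, 176.2]
ft_force: [-0.1, -3.4, 2.9]
opening: 0.216
grip_force: 20.1
```

Request:
step_arm --series '[{"offset": [0.0001,0.0015,0],"angular": [0,0,0]},{"offset": [0.0001,0.0015,0],"angular": [0,0,0]}]'

```text
t: 9.45
position: [0.5592, 0.1271, 0.1243]
eef_rot: [180.0, -0.0, 176.2]
ft_force: [-0.3, -2.3, 4.0]
opening: 0.21
grip_force: 20.1
```

Request:
step_arm --series '[{"offset": [0.0001,0.0015,0],"angular": [0,0,0]},{"offset": [0.0001,0.0015,0],"angular": [0,0,0]}]'

```text
t: 9.65
position: [0.5594, 0.1301, 0.1243]
eef_rot: [-180.0, -0.0, 176.2]
ft_force: [0.4, -2.5, 3.3]
opening: 0.206
grip_force: 20.1
```

Request:
step_arm --series '[{"offset": [0.0001,0.0015,0],"angular": [0,0,0]},{"offset": [0.0001,0.0015,0],"angular": [0,0,0]}]'

```text
t: 9.85
position: [0.5596, 0.1331, 0.1243]
eef_rot: [180.0, -0.0, 176.2]
ft_force: [0.8, -2.6, 2.9]
opening: 0.211
grip_force: 20.1
```

Request:
step_arm --series '[{"offset": [0.0001,0.0015,0],"angular": [0,0,0]},{"offset": [0.0001,0.0015,0],"angular": [0,0,0]}]'

```text
t: 10.05
position: [0.5598, 0.1361, 0.1243]
eef_rot: [-180.0, -0.0, 176.2]
ft_force: [-0.2, -2.7, 3.8]
opening: 0.212
grip_force: 20.1
```

Request:
step_arm --series '[{"offset": [0.0001,0.0015,0],"angular": [0,0,0]},{"offset": [0.0001,0.0015,0],"angular": [0,0,0]}]'

```text
t: 10.25
position: [0.56, 0.1391, 0.1243]
eef_rot: [-180.0, -0.0, 176.2]
ft_force: [-0.4, -2.2, 3.1]
opening: 0.21
grip_force: 20.1
```

Request:
step_arm --series '[{"offset": [0.0001,0.0015,0],"angular": [0,0,0]},{"offset": [0.0001,0.0015,0],"angular": [0,0,0]}]'

```text
t: 10.45
position: [0.5602, 0.1421, 0.1243]
eef_rot: [-180.0, -0.0, 176.2]
ft_force: [-0.6, -2.6, 3.3]
opening: 0.211
grip_force: 20.1
```

Request:
step_arm --series '[{"offset": [0.0001,0.0015,0],"angular": [0,0,0]},{"offset": [0.0001,0.0015,0],"angular": [0,0,0]}]'

```text
t: 10.65
position: [0.5605, 0.1451, 0.1244]
eef_rot: [-180.0, 0.0, 176.2]
ft_force: [-0.9, -4.3, 3.0]
opening: 0.213
grip_force: 20.1
```

Request:
step_arm --series '[{"offset": [0.0001,0.0015,0],"angular": [0,0,0]},{"offset": [0.0001,0.0015,0],"angular": [0,0,0]}]'

```text
t: 10.85
position: [0.5607, 0.1481, 0.1243]
eef_rot: [-180.0, 0.0, 176.2]
ft_force: [0.2, -3.1, 3.0]
opening: 0.212
grip_force: 20.1
```

Request:
step_arm --series '[{"offset": [0.0001,0.0015,0],"angular": [0,0,0]},{"offset": [0.0001,0.0015,0],"angular": [0,0,0]}]'

```text
t: 11.05
position: [0.5608, 0.1511, 0.1243]
eef_rot: [-180.0, -0.0, 176.2]
ft_force: [-0.1, -3.5, 3.1]
opening: 0.216
grip_force: 20.1
```

Request:
step_arm --series '[{"offset": [0.0001,0.0015,0],"angular": [0,0,0]},{"offset": [0.0001,0.0015,0],"angular": [0,0,0]}]'

```text
t: 11.25
position: [0.561, 0.1541, 0.1243]
eef_rot: [-180.0, -0.0, 176.2]
ft_force: [0.0, -2.9, 2.6]
opening: 0.211
grip_force: 20.1
```

Request:
step_arm --series '[{"offset": [0.0001,0.0015,0],"angular": [0,0,0]},{"offset": [0.0001,0.0015,0],"angular": [0,0,0]}]'

```text
t: 11.45
position: [0.5612, 0.1571, 0.1243]
eef_rot: [180.0, -0.0, 176.2]
ft_force: [-1.1, -1.9, 3.5]
opening: 0.212
grip_force: 20.1
```

Request:
step_arm --series '[{"offset": [0.0001,0.0015,0],"angular": [0,0,0]},{"offset": [0.0001,0.0015,0],"angular": [0,0,0]}]'

```text
t: 11.65
position: [0.5613, 0.1603, 0.1241]
eef_rot: [180.0, -0.0, 176.2]
ft_force: [-0.3, -0.4, -1.7]
opening: 0.215
grip_force: 20.0
```

Request:
step_arm --series '[{"offset": [0.0001,0.0015,0],"angular": [0,0,0]},{"offset": [0.0001,0.0015,0],"angular": [0,0,0]}]'

```text
t: 11.85
position: [0.5614, 0.1633, 0.124]
eef_rot: [180.0, -0.0, 176.2]
ft_force: [0.2, -0.2, -1.6]
opening: 0.218
grip_force: 20.0
```

Request:
step_arm --series '[{"offset": [0.0001,0.0015,0],"angular": [0,0,0]},{"offset": [0.0001,0.0015,0],"angular": [0,0,0]}]'

```text
t: 12.05
position: [0.5617, 0.1661, 0.1242]
eef_rot: [-180.0, -0.0, 176.2]
ft_force: [0.1, -1.4, -1.3]
opening: 0.212
grip_force: 20.0
```

The force drops to the free-hanging level between y 0.159 and 0.166, so the socket's centre is near y = 0.1625. I'll back up and go down in small steps.

Request:
step_arm --series '[{"offset": [-0.0001,-0.002,0],"angular": [0,0,0]},{"offset": [-0.0001,-0.0016,0],"angular": [0,0,0]},{"offset": [0,0,-0.001],"angular": [0,0,0]},{"offset": [0,0,0],"angular": [0,0,0]}]'

```text
t: 12.45
position: [0.5616, 0.1622, 0.1232]
eef_rot: [-180.0, -0.0, 176.2]
ft_force: [0.2, 0.6, -2.0]
opening: 0.213
grip_force: 20.0
```

Request:
step_arm --series '[{"offset": [0,0,-0.001],"angular": [0,0,0]},{"offset": [0,0,0],"angular": [0,0,0]}]'

```text
t: 12.65
position: [0.5616, 0.1623, 0.1222]
eef_rot: [-180.0, -0.0, 176.2]
ft_force: [-0.1, -0.7, -1.8]
opening: 0.212
grip_force: 20.0
```

Request:
step_arm --series '[{"offset": [0,0,-0.001],"angular": [0,0,0]},{"offset": [0,0,0],"angular": [0,0,0]}]'

```text
t: 12.85
position: [0.5616, 0.1623, 0.1212]
eef_rot: [-180.0, -0.0, 176.2]
ft_force: [-0.1, 0.7, -0.4]
opening: 0.212
grip_force: 20.0
```

Request:
step_arm --series '[{"offset": [0,0,-0.0005],"angular": [0,0,0]},{"offset": [0,0,0],"angular": [0,0,0]}]'

```text
t: 13.05
position: [0.5616, 0.1623, 0.1208]
eef_rot: [-180.0, -0.0, 176.2]
ft_force: [-0.6, 0.1, -1.4]
opening: 0.217
grip_force: 20.0
```

Request:
step_arm --series '[{"offset": [0,0,-0.0005],"angular": [0,0,0]},{"offset": [0,0,0],"angular": [0,0,0]}]'

```text
t: 13.25
position: [0.5616, 0.1624, 0.1203]
eef_rot: [-180.0, -0.0, 176.2]
ft_force: [0.3, -0.8, -1.4]
opening: 0.212
grip_force: 20.0
```

Request:
step_arm --series '[{"offset": [0,0,-0.0005],"angular": [0,0,0]},{"offset": [0,0,0],"angular": [0,0,0]}]'

```text
t: 13.45
position: [0.5616, 0.1624, 0.1198]
eef_rot: [-180.0, -0.0, 176.2]
ft_force: [0.4, 0.7, -1.6]
opening: 0.214
grip_force: 20.0
```

Request:
step_arm --series '[{"offset": [0,0,-0.001],"angular": [0,0,0]},{"offset": [0,0,-0.001],"angular": [0,0,0]},{"offset": [0,0,0],"angular": [0,0,0]}]'

```text
t: 13.75
position: [0.5616, 0.1623, 0.1176]
eef_rot: [-180.0, -0.0, 176.2]
ft_force: [1.3, -0.5, -1.5]
opening: 0.217
grip_force: 20.0
```

Request:
step_arm --series '[{"offset": [0,0,-0.001],"angular": [0,0,0]},{"offset": [0,0,-0.001],"angular": [0,0,0]},{"offset": [0,0,0],"angular": [0,0,0]}]'

```text
t: 14.05
position: [0.5616, 0.1624, 0.1157]
eef_rot: [-180.0, -0.0, 176.2]
ft_force: [0.4, 0.4, -1.5]
opening: 0.209
grip_force: 20.0
```

Request:
step_arm --series '[{"offset": [0,0,-0.001],"angular": [0,0,0]},{"offset": [0,0,-0.001],"angular": [0,0,0]},{"offset": [0,0,0],"angular": [0,0,0]}]'

```text
t: 14.35
position: [0.5616, 0.1623, 0.1137]
eef_rot: [-180.0, -0.0, 176.2]
ft_force: [-0.4, -0.6, -1.0]
opening: 0.214
grip_force: 20.0
```

Request:
step_arm --series '[{"offset": [0,0,-0.001],"angular": [0,0,0]},{"offset": [0,0,-0.001],"angular": [0,0,0]},{"offset": [0,0,0],"angular": [0,0,0]}]'

```text
t: 14.65
position: [0.5616, 0.1623, 0.1117]
eef_rot: [-180.0, -0.0, 176.2]
ft_force: [0.3, -0.2, -0.6]
opening: 0.214
grip_force: 20.0
```

Request:
step_arm --series '[{"offset": [0,0,-0.001],"angular": [0,0,0]},{"offset": [0,0,0],"angular": [0,0,0]}]'

```text
t: 14.85
position: [0.5616, 0.1623, 0.1107]
eef_rot: [-180.0, -0.0, 176.2]
ft_force: [0.7, -0.4, -1.7]
opening: 0.215
grip_force: 20.0
```

Request:
step_arm --series '[{"offset": [0,0,-0.0007],"angular": [0,0,0]},{"offset": [0,0,0],"angular": [0,0,0]}]'

```text
t: 15.05
position: [0.5616, 0.1624, 0.1101]
eef_rot: [-180.0, -0.0, 176.2]
ft_force: [0.4, 0.0, -1.0]
opening: 0.21
grip_force: 20.0
```

Request:
step_arm --series '[{"offset": [0,0,-0.0006],"angular": [0,0,0]},{"offset": [0,0,0],"angular": [0,0,0]}]'

```text
t: 15.25
position: [0.5617, 0.1624, 0.1097]
eef_rot: [180.0, 0.0, 176.2]
ft_force: [-0.1, -0.4, 0.9]
opening: 0.213
grip_force: 20.0
```

Request:
step_arm --series '[{"offset": [0,0,0],"angular": [0,0,0]},{"offset": [0,0,0],"angular": [0,0,0]},{"offset": [0,0,0],"angular": [0,0,0]},{"offset": [0,0,0],"angular": [0,0,0]},{"offset": [0,0,0],"angular": [0,0,0]},{"offset": [0,0,0],"angular": [0,0,0]},{"offset": [0,0,0],"angular": [0,0,0]}]' --fingers 0.06

```text
t: 15.95
position: [0.5616, 0.1624, 0.1095]
eef_rot: [180.0, 0.0, 176.2]
ft_force: [1.0, -0.1, 0.6]
opening: 0.648
grip_force: 0.0
```

Request:
step_arm --series '[{"offset": [0,0,0.01],"angular": [0,0,0]},{"offset": [0,0,0.02],"angular": [0,0,0]},{"offset": [0,0,0.03],"angular": [0,0,0]},{"offset": [0,0,0.03],"angular": [0,0,0]},{"offset": [0,0,0.02],"angular": [0,0,0]},{"offset": [0,0,0],"angular": [0,0,0]},{"offset": [0,0,0],"angular": [0,0,0]}]'

```text
t: 16.65
position: [0.5615, 0.1624, 0.2195]
eef_rot: [180.0, 0.0, 176.2]
ft_force: [-0.4, -0.9, -1.2]
opening: 0.648
grip_force: 0.0
```

```bash
python3 - <<'E'
from h import *
s,g=snap('wrist','w3.png'); s2,g2=snap('scene','s3.png')
a=np.linspace(0,2*np.pi,73)
C=np.array([.5616,.162,0])
for n,G in(('w',g),('s',g2)): 
  q=proj(s,G,C+np.c_[.019*np.cos(a),.019*np.sin(a),0*a+.058]); print(n,q.min(0),q.max(0),proj(s,G,[C+[0,0,.136]]))
k=np.zeros((600,800,3),np.uint8); 
k[:384,:512]=g['color'][:,:,::-1]; u,v=proj(s,g2,[C+[0,0,.08]])[0].astype(int)
k[390:600,:420]=cv2.resize(g2['color'][v-30:v+30,u-60:u+60,::-1],(420,210),interpolation=cv2.INTER_CUBIC)
cv2.imwrite('pics/k4.png',k)
E
```

```text
w [243.24120375 157.83683079] [271.93937667 185.843399  ] [[257.6493937  188.99605093]]
s [293.99158981 177.71710642] [305.74160743 186.94229135] [[301.65280207 166.60175808]]
```

View pics/k4.png

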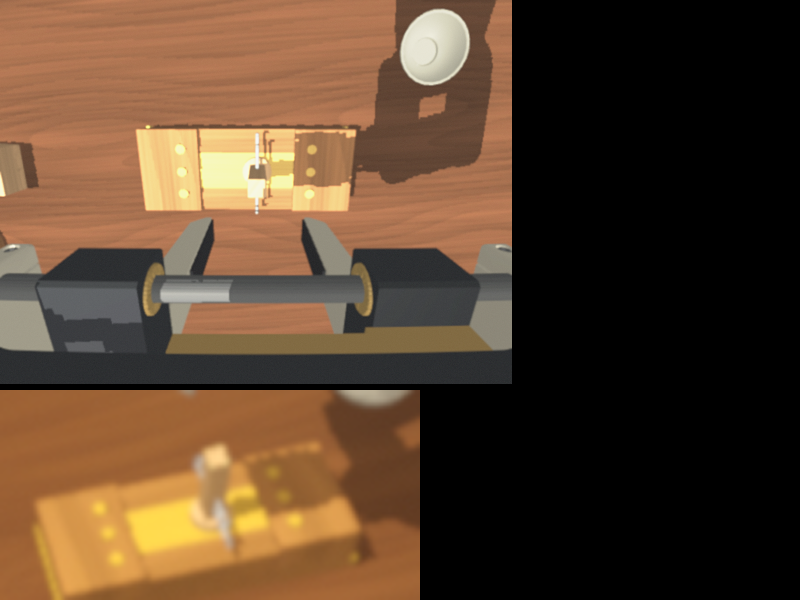

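The wrist view shows the stand upright and released with its post top at about (257,188), against (257.6,189) predicted for fully home. Its base is flat on the strip at about (256,172), and the fingers are clear.

```bash
python3 -c "
from bench import arm
print(arm.close_job())"
```

```text
the job is handed in; nothing more can be done
None
```

The stand is seated upright and released in the plinth's socket, about 16 mm up the strip from its middle. Its base is flat on the plinth and the arm is clear. The job was handed in at about 17 s; no verdict came back, so this rests on the forces and the last pictures.

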